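# Fit the lamp window of a pipe crawler under its sprung clips

## Robot

A 6-joint arm with a two-finger parallel gripper is mounted at the origin on the work surface. World frame = base frame: x ahead of the robot, y to its left, z up, the work surface at z = 0. Lengths are in m, angles in rad, forces in N, time in s.
With the tool pointing down it reaches from about 0.3 to 0.875 m from the base axis. Payload 6.4 kg.
Tool frame: the origin (TCP) lies at the very end of the fingers, on their centre line; the grasp point (between the pads) lies 19 mm behind it; z points along the fingers, y is the line along which they close (so a half turn about z gives the same grasp; the last joint's range is limited). The gripper opens to 85 mm and grips with 20 to 120 N. Pads are 22 mm wide; open, the fingers measure 114 mm over their backs; the gripper's body (76 mm by 85 mm) begins 54 mm behind the grasp point. The pads swing forward as they close: fully open they stand 13 mm farther back than shut.
Start: joints at [1.078, 0.181, 1.607, -0, 1.354, -0.206], TCP at [0.163, 0.552, 0.231] pointing down, gripper open.
Joint ranges: [-2.99, 2.99], [-0.89, 2.07], [0.3, 2.58], [-1.14, 4.28], [0, 2.63], [-3.12, 3.12]. Speed limits (rad/s): [2.57, 2.57, 3.01, 3.14, 3.14, 3.14].

## Interface

Orientations are given as a unit quaternion [x, y, z, w].
In Python, from cell import arm gives the robot as it stands.
- The arm moves only by the tool apply_moves, never from a script. Its argument "moves" is one flat list of numbers, 4 for each row, row after row: the shift along the tool's x, y, z in cm, then the turn about the tool's z in degrees. In form: [tx, ty, tz, twist, tx, ty, tz, twist, ...]. A call has exactly 10 rows; each row shifts and turns the commanded pose from where the row before left it, along the tool's axes as they then stand; what a row does not reach is not made up. A row lasts 1/12 s, in which the tool goes at most 41.7 mm and 7.16 degrees, less where a joint would pass 70% of its speed; a pose out of reach is approached as far as the arm can. A call with a gripper value outside its range is refused whole. "jaw" is the finger opening in cm, from 0 to 8.54, set as the call begins (left out, the last holds). The fingers move at their own pace and stop on an object; "force" is the grip in N (left out, the last holds). Time passes only in rows, so rows that do not move let the fingers close, or fill a call up. It gives the time, the measured TCP pose, the force, the opening and the grip force at its end, in the units of the state.
- arm.sense(): the state, without advancing time (a new reading comes with each control period).
- arm.grab_frame(name): name is "scene" or "top" or "wrist"; returns a dict with "frame" (420x560x3 uint8, red, green, blue), "camera_matrix" (3x3 intrinsics, pixels), "distortion" ([k1, k2, p1, p2, k3] as OpenCV has them; the pictures are not rectified), "rvec" (rotation vector, rad) and "tvec" (3), from world to camera coordinates, as OpenCV has them; the wrist camera has in their place "mount" (4x4, takes a point from camera to tool coordinates, whose origin is the TCP and whose axes are the flange's). Camera axes: x right, y down, z forward; pixel columns grow to the right and rows downward; lengths in m; the calibration is good to about 2 mm. A picture is of the moment at which its call begins: read the wrist's pose just before it. There is no depth.
- arm.hand_in(): hands the job in; it is judged then, once.
The state is a dict: "time": time; "joints": joint angles; "joint_vel": joint speeds; "tau": joint torques, N m; "position": TCP position; "tool_rot": TCP orientation; "force": force on the tool from outside, world axes, zero at the start; "moment": the same for the moment, N m; "finger_gap": finger opening in m; "finger_force": force on a finger pad.
Only numpy, scipy, OpenCV 4.12 (cv2) and the standard library are available. Lean on these libraries where they do the work, as an engineer would, in place of code of your own. Each camera call takes 0.05 s, during which the arm holds its last target. There are 200 camera calls.

## Task

Pick the framed glass window (not the solid blank) up by its tab, set it on the pipe crawler's deck, raised bar first, and slide it along between the guide rails so that it lifts both spring clips and they snap down onto the glass behind the bar. Go gently, the glass must not be forced against rails, clips or stop; then let go and leave everything else on the bench where it is.

Things in the scene. Friction and masses are not known exactly. Their poses are not given: they have to be found in the camera images.
- window_tab (a point): Centre of the upright grip tab of the window (aluminium frame with clear glass, 90 long x 56 wide, about 0.12 kg, flat on a 4 mm rubber mat), 24 mm above the window's underside, on its mid-line. Tab 24 long (x), 12 thick (y), from 6 to 42 above the underside: grip its flat faces along y. x points to the window's front: front edge 77 ahead of this point, rear edge 13 behind.
- window_bar (a point): Top centre of the window's front bar: raised, 9 mm high, 20 long, full width; 67 mm ahead of the tab's centre. Behind it the glass, its top 4 above the underside, between side bars 6 high and 4 wide; the rear of the frame is 6 high.
- crawler: Pipe crawler, fixed: 300 mm aluminium body, six black wheels. Origin on the bench under its middle; x is the way the window slides in. Flat deck at z = 70 mm, x -140 to 115, 88 wide.
- bay: The window bay on the crawler's deck, same origin and axes as the crawler: two steel guide rails 5 mm high, inner faces 30 either side of the mid-line (2 play each side of the window), from x = 0 to 75, a flared mouth before them, two spring clips and a stop. The glass cracks when the forces between the window and the bay (stop, clips and rails added up) pass 25 N; the seated clips alone make about 3 N.
- mouth (a point): Point on the deck, on the mid-line, at the start of the rails' flared mouth: 31 mm before the crawler's origin along x, 70 mm above the bench. The mouth is 76 mm wide here and narrows to 60 at x = 0. Axes as the crawler's.
- clips (a point): Point on the deck midway between the two clip toes in their middle setting (x = 35.5 mm of the crawler). The stop, 11 high, is 24.5 mm beyond. Clips and stop are on one clamped block set up to 12 mm nearer or farther than this (not given: find by feel). Upturned noses reach 17 mm back from the toes. Home, the window's front meets the stop: tab centre at x = -17 mm of the crawler, +-12.
- clip_l (a joint): Lift angle (rad) of the left (+y) spring clip, a steel leaf 11 mm wide, 18 mm from the mid-line, toe 2 mm above the deck, 50 mm before its pivot: 0 with nothing under it, about 0.14 riding on the window's bar, about 0.04 snapped down on the glass. Lifting both takes 4 to 10 N of push; once they snap, the stop follows within 5 mm and the push rises steeply.
- clip_r (a joint): Lift angle (rad) of the right (-y) spring clip, its mirror image.
- blank: A blanking plate of the same outline and tab as the window, but solid aluminium all over, 6 thick, without glass or raised bar; not to be used. It and the window may lie in either order. Origin at the centre of its underside.
- tape_roll: Grey tape roll lying flat, 104 across, 48 high; origin under its centre.
- grease_jar: Jar, 60 across, 60 high; origin under its centre.
- spare_wheel: Black wheel lying flat, 72 across, 26 high; origin under its centre.
- spray_can: White can, 56 across, 170 high; origin under its centre.
- screwdriver: Screwdriver lying on the bench.
- wrench: Wrench lying on the bench.
- tape_measure: Black tape measure, 70 x 40 x 65 high; origin under its centre.
Things that resemble listed ones, but are neither listed nor needed, are in the scene too. What is shaped like the part that bears window_tab but blue or orange is not meant.

How it is judged:
By the outcome, as a careful person would: the job done as asked, in the order asked, and still so for the second after the job is handed in, with the robot touching nothing.
It also fails if it takes over 48 s, if anything falls off the work surface, if the arm or the gripper's body presses on something with over 40 N, if the wrist force passes 120 N, or if a joint passes its speed limit or range.

## Working session

There is one attempt and no reset: what is moved stays moved. The work goes in short steps, Python scripts to look and compute and a tool call to move; the robot and the scene stay as the last step left them, time stands still between calls to the robot, and variables do not carry over. Pictures are saved under pics/ and viewed, at most 10 in all, crops included, and the job is handed in when it is done.

Besides the shell and the picture viewer there is one more tool, called as name(argument=value, ...) on one line, values as JSON. apply_moves: Moves the arm, as the interface text tells. Its arguments: {"type":"object","properties":{"moves":{"type":"array"},"jaw":{"type":"number"},"force":{"type":"number"}},"required":["moves"]}

```bash
mkdir -p pics; ls; cat > h.py <<'E'
import numpy as np, cv2
from scipy.spatial.transform import Rotation as R
from cell import arm
def grab(n):
    s=arm.sense(); g=arm.grab_frame(n)
    K=np.array(g['camera_matrix']);D=np.array(g['distortion'],float)
    if n=='wrist':
        T=np.eye(4);q=np.array(s['tool_rot']);T[:3,:3]=R.from_quat(q).as_matrix();T[:3,3]=s['position']
        W=T@np.array(g['mount']); Rw,C=W[:3,:3],W[:3,3]
    else:
        r=R.from_rotvec(np.ravel(g['rvec'])).as_matrix();Rw=r.T;C=-r.T@np.ravel(g['tvec'])
    return dict(im=cv2.cvtColor(g['frame'],cv2.COLOR_RGB2BGR),K=K,D=D,R=Rw,C=C,s=s)
def ray(c,uv):
    p=cv2.undistortPoints(np.array(uv,float).reshape(-1,1,2),c['K'],c['D']).reshape(-1,2)
    return np.c_[p,np.ones(len(p))]@c['R'].T
def plane(c,uv,z):
    d=ray(c,uv);return c['C']+d*((z-c['C'][2])/d[:,2:])
def proj(c,P):
    P=np.array(P,float).reshape(-1,3);rt=c['R'].T
    return cv2.projectPoints(P,cv2.Rodrigues(rt)[0],-rt@c['C'],c['K'],c['D'])[0].reshape(-1,2)
def save(c,n):
    import pickle;pickle.dump(c,open(f'pics/{n}.pkl','wb'));cv2.imwrite(f'pics/{n}.png',c['im'])
def load(n):
    import pickle;return pickle.load(open(f'pics/{n}.pkl','rb'))
E
python3 - <<'E'
from h import *
cs=[grab(n) for n in('scene','top')]
for c,n in zip(cs,('scene0','top0')): save(c,n);print(n,c['C'].round(3),c['K'][0,0])
print(cs[0]['s'])
cv2.imwrite('pics/top0b.png',cv2.resize(cs[1]['im'],(800,600),interpolation=cv2.INTER_CUBIC))
E
```

```text
pics
scene0 [1.372 0.631 0.746] 391.5421826108713
top0 [ 0.295 -0.003  1.445] 468.6229326013489
{'time': 0.0, 'joints': array([ 1.07771378e+00,  1.81557368e-01,  1.60802671e+00, -8.69577552e-06,
        1.35378499e+00, -2.06327962e-01]), 'joint_vel': array([-1.39225576e-03,  7.25463486e-04,  1.14342400e-04, -1.95009328e-03,
       -5.58853544e-04,  4.80752936e-05]), 'tau': array([-2.09572725e-03, -4.44862962e+01, -3.51339233e+01, -5.57696094e-04,
        9.28847061e-03,  4.38511393e-05]), 'position': array([0.16236433, 0.55101731, 0.23036593]), 'tool_rot': array([ 1.42885573e-01,  9.89738816e-01, -8.35898872e-04, -3.00329161e-04]), 'force': array([-0.62929843, -0.12501323,  0.60123404]), 'moment': array([0.03671973, 0.00882208, 0.02167086]), 'finger_force': 0.0, 'finger_gap': 0.08545774296530378}
```

View pics/top0b.png

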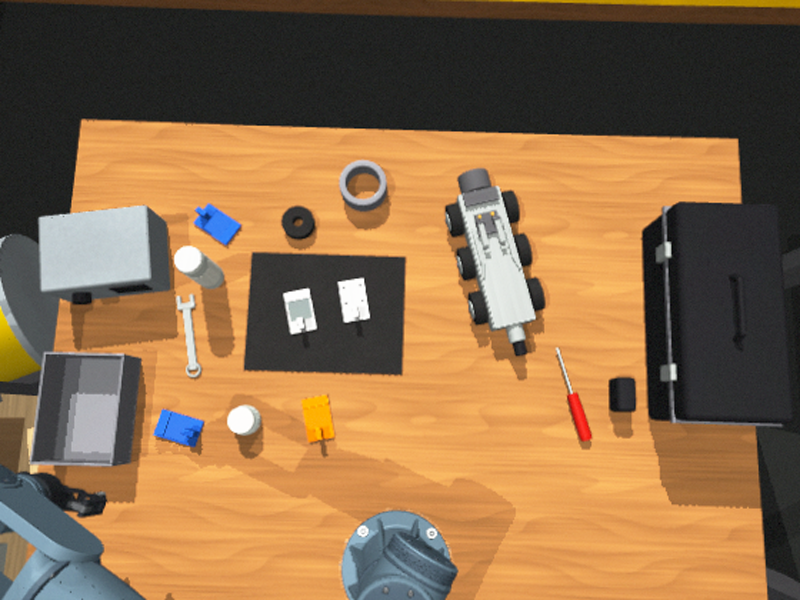

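View pics/scene0.png

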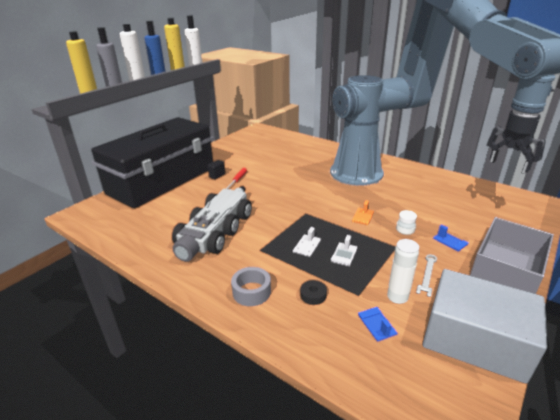

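Plates in the 800×600 top view: the one at (300,312) shows a grey pane (window). The one at (354,300) is uniformly white (blank). Others are orange at (318,418) and blue at (218,224) and (180,428), so not meant. I'll confirm in an enlarged crop and measure.

```bash
python3 - <<'E'
from h import *
c=load('top0');im=c['im']
cr=im[110:260,195:395]
cv2.imwrite('pics/crop1.png',cv2.resize(cr,(800,600),interpolation=cv2.INTER_CUBIC))
hsv=cv2.cvtColor(im,cv2.COLOR_BGR2HSV)
m=((hsv[...,1]<60)&(hsv[...,2]>110)).astype(np.uint8)
n,l,st,ce=cv2.connectedComponentsWithStats(m)
for i in range(1,n):
    if st[i,4]>100 and 180<ce[i][0]<400 and 100<ce[i][1]<270:
        pts=np.argwhere(l==i)[:,::-1].astype(np.float32)
        r=cv2.minAreaRect(pts);b=cv2.boxPoints(r)
        z=.01 if ce[i][0]<280 else .07
        print(st[i],ce[i].round(1),r,'\n',plane(c,b,z).round(4))
E
```

```text
[238 112  33  32 394] [253.6 127.6] ((254.0, 127.5), (31.0, 32.0), 90.0) 
 [[0.8666 0.1522 0.01  ]
 [0.8699 0.049  0.01  ]
 [0.7657 0.0455 0.01  ]
 [0.7625 0.1475 0.01  ]]
[323 118  16  14 142] [332.1 124.3] ((332.0, 124.50003051757812), (12.332881927490234, 15.495159149169922), 71.56504821777344) 
 [[ 0.8213 -0.1166  0.07  ]
 [ 0.8385 -0.1617  0.07  ]
 [ 0.801  -0.1741  0.07  ]
 [ 0.7839 -0.1291  0.07  ]]
[ 320  130   55  110 3081] [347.8 183.1] ((348.452392578125, 185.19935607910156), (109.69882202148438, 31.5224609375), 74.82708740234375) 
 [[ 0.7717 -0.1056  0.07  ]
 [ 0.801  -0.1987  0.07  ]
 [ 0.4757 -0.2849  0.07  ]
 [ 0.4485 -0.1953  0.07  ]]
[236 194  23  32 558] [247.1 209.6] ((247.13583374023438, 209.63291931152344), (29.423067092895508, 18.931119918823242), 81.25383758544922) 
 [[0.5882 0.1471 0.01  ]
 [0.5992 0.0891 0.01  ]
 [0.5077 0.0716 0.01  ]
 [0.497  0.129  0.01  ]]
[198 201  24  33 580] [209.5 217.3] ((209.4000244140625, 217.3000030517578), (29.977602005004883, 19.59601402282715), 79.3803482055664) 
 [[0.5597 0.2657 0.01  ]
 [0.5729 0.2065 0.01  ]
 [0.4809 0.1845 0.01  ]
 [0.468  0.243  0.01  ]]
```

View pics/crop1.png

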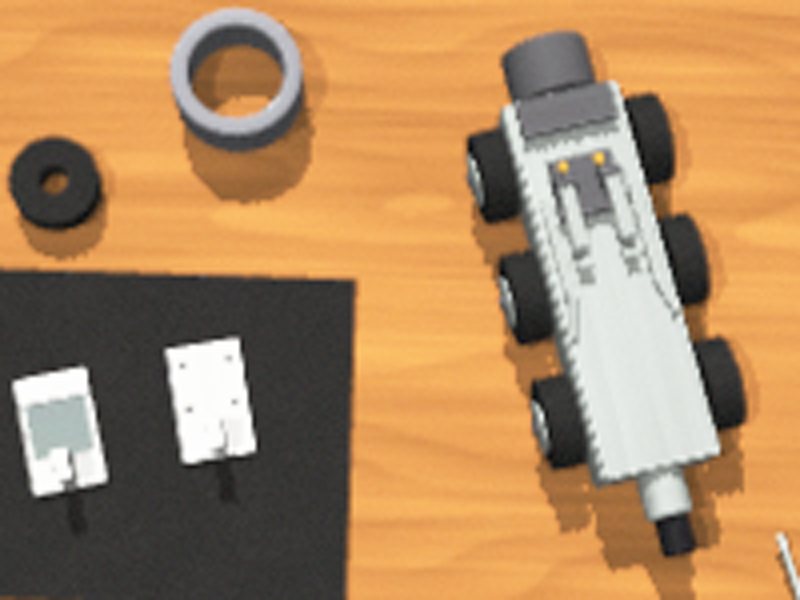

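Crop: the left plate (crop ~(60,430)) has a grey glass pane with a white bar at the front and the tab at the rear, so it is the window. The right one (~(210,400)) is plain with rivet dots, so it is the blank. Crawler: clips at (585,265)/(632,262), block near the far end, and mouth flare at ~(575,330)–(675,310). Sliding direction is up in the image, with crawler yaw about 15° and window yaw about 13.7°.

apply_moves(moves=[0,0,0,-6,0,0,0,-6,0,0,0,-6,0,0,0,-6,0,0,0,-6,-1.8,-3,0,0,-1.8,-3,0,0,-1.8,-3,0,0,-1.8,-3,0,0,-1.8,-3,0,0], jaw=5, force=40)

```text
time: 0.93
position: [0.2858, 0.4254, 0.2309]
tool_rot: [-0.118, 0.993, -0.0, -0.0]
force: [0.6, -0.4, 0.0]
finger_gap: 0.0498
finger_force: 0.0
```

apply_moves(moves=[-1.9,-3.15,0,0,-1.9,-3.15,0,0,-1.9,-3.15,0.5,0,-1.9,-3.15,0.5,0,-1.9,-3.15,0.5,0,-1.9,-3.15,0.5,0,-1.9,-3.15,0.5,0,-1.9,-3.15,0.5,0,0,0,0,0,0,0,0,0])

```text
time: 1.77
position: [0.4927, 0.2159, 0.2004]
tool_rot: [-0.116, 0.993, -0.0, -0.001]
force: [-0.7, -0.1, 0.4]
finger_gap: 0.0501
finger_force: 0.0
```

```bash
python3 - <<'E'
from h import *
print(np.array(arm.grab_frame('wrist')['mount']).round(4))
c=grab('wrist');save(c,'w1');s=c['s'];print(s['time'],s['position'],s['tool_rot'],s['force'],s['joints'])
cv2.imwrite('pics/w1b.png',cv2.resize(c['im'],(800,600)))
E
```

```text
[[-1.300e-03 -9.445e-01 -3.284e-01  8.310e-02]
 [ 1.000e+00 -1.200e-03 -5.000e-04  1.200e-03]
 [ 1.000e-04 -3.284e-01  9.445e-01 -1.429e-01]
 [ 0.000e+00  0.000e+00  0.000e+00  1.000e+00]]
1.8167 [0.49191501 0.21704886 0.20062593] [-1.17225416e-01  9.93104943e-01  1.39992523e-04 -8.68990115e-04] [-0.12512451  0.06247049  0.03817375] [ 1.94403387e-01  1.28748307e-01  1.73075828e+00  4.30289554e-04
  1.28379743e+00 -1.61150633e+00]
```

View pics/w1b.png

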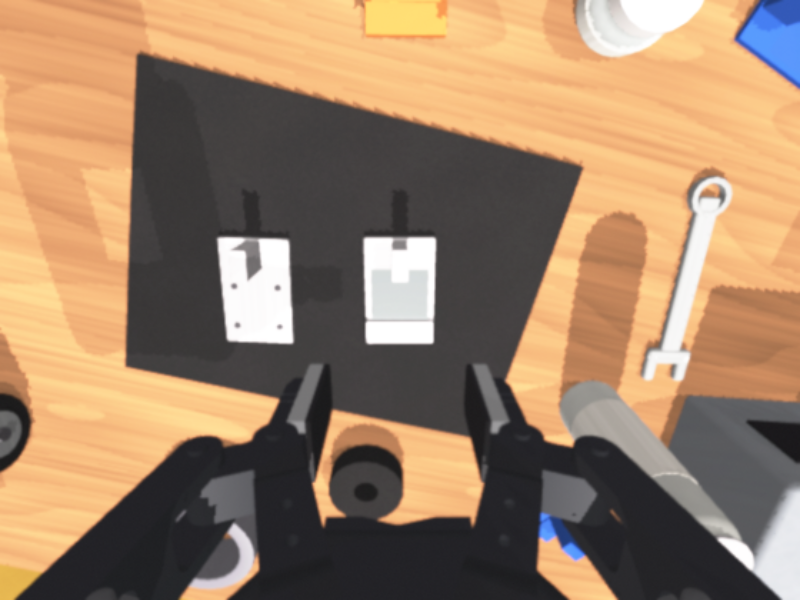

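Wrist view: the window is at (364–436, 237–344) with glass and front bar; the blank is to its left at (255,290). I'll measure the corners with a mask.

```bash
python3 - <<'E'
from h import *
c=load('w1');im=c['im'];s=c['s']
g=cv2.GaussianBlur(cv2.cvtColor(im,cv2.COLOR_BGR2GRAY),(3,3),0)
m=np.zeros_like(g);m[155:250,245:315]=(g[155:250,245:315]>110)
n,l,st,ce=cv2.connectedComponentsWithStats(m)
i=1+np.argmax(st[1:,4]);p=np.argwhere(l==i)[:,::-1].astype(np.float32)
k=cv2.approxPolyDP(cv2.convexHull(p),5,True).reshape(-1,2);print(st[i],k)
h=p; corners=[h[np.argmin(h@np.array(v))] for v in([1,1],[-1,1],[-1,-1],[1,-1])]
zs=[.010,.010,.013,.013]
W=np.array([plane(c,[q],z)[0] for q,z in zip(corners,zs)]);print(np.array(corners),W.round(4))
rear=W[:2].mean(0);fr=W[2:].mean(0);d=(fr-rear)[:2];print('len',np.hypot(*d),'w',np.hypot(*(W[0]-W[1])[:2]),np.hypot(*(W[2]-W[3])[:2]),'yaw',np.degrees(np.arctan2(d[1],d[0])))
u=d/np.hypot(*d);ctr=(rear+fr)[:2]/2;tab=ctr-u*.032;print('ctr',ctr,'tab',tab)
Rt=R.from_quat(s['tool_rot']).as_matrix();x=Rt[:,0];print('tool x heading',np.degrees(np.arctan2(x[1],x[0])))
print('delta tool',(Rt.T@(np.r_[tab,.014]-s['position'])*100).round(2))
# tab top in image: check projected
for z in(.010,.046): print(z,(proj(c,np.r_[tab,z])*800/560).round(1))
E
```

```text
[ 254  165   52   77 3818] [[304. 166.]
 [303. 239.]
 [256. 240.]
 [254. 166.]]
[[254. 166.]
 [304. 166.]
 [303. 239.]
 [256. 240.]] [[0.4839 0.1881 0.01  ]
 [0.4707 0.2432 0.01  ]
 [0.5577 0.2649 0.013 ]
 [0.5723 0.2094 0.013 ]]
len 0.09026195595169544 w 0.05661871072075435 0.057430102173616375 yaw 13.808611783005071
ctr [0.52112844 0.22638485] tab [0.49005329 0.21874711]
tool x heading -166.53597066633432
delta tool [ 0.11  0.2  18.66]
0.01 [[398.7 253.3]]
0.046 [[398.8 265.2]]
```

apply_moves(moves=[0.1,0.2,3,-0.3,0,0,3,0,0,0,3,0,0,0,3,0,0,0,3,0,0,0,2,0,0,0,1,0,0,0,0.6,0,0,0,0,0,0,0,0,0])

```text
time: 2.7
position: [0.4914, 0.2199, 0.0164]
tool_rot: [-0.121, 0.993, 0.0, 0.001]
force: [0.4, 0.7, 0.7]
finger_gap: 0.0501
finger_force: 0.0
```

apply_moves(moves=[0,0,0,0,0,0,0,0,0,0,0,0,0,0,0,0,0,0,0,0,0,0,0,0,0,0,0,0,0,0,0,0,0,0,0,0,0,0,0,0], jaw=0.5, force=40)

```text
time: 3.53
position: [0.4918, 0.2194, 0.0165]
tool_rot: [-0.121, 0.993, 0.0, 0.001]
force: [-1.3, -0.0, 7.2]
finger_gap: 0.0117
finger_force: 41.1
```

apply_moves(moves=[0,0,-0.3,0,0,0,-0.7,0,0,0,-1,0,0,0,-2,0,0,0,-2,0,0,0,-2,0,0,0,-2,0,0,0,-2,0,0,0,-1,0,0,0,0,0])

```text
time: 4.37
position: [0.4926, 0.2197, 0.1485]
tool_rot: [-0.121, 0.993, 0.0, 0.003]
force: [0.3, 0.6, 0.1]
finger_gap: 0.0113
finger_force: 40.0
```

```bash
python3 - <<'E'
from h import *
c=load('top0')
q=np.array([[602,482],[718,455],[505,112],[618,85],[575,330],[675,310],[587,275],[633,265]])/4+[195,110]
W=plane(c,q,.07);print(W.round(4))
r=W[:2].mean(0);f=W[2:4].mean(0);d=(f-r)[:2];L=np.hypot(*d);u=d/L;print('L',L,'w',np.hypot(*(W[0]-W[1])[:2]),'yaw',np.degrees(np.arctan2(d[1],d[0])))
o=r[:2]+u*.140;print('origin',o,'mouth',o-u*.031)
v=np.array([-u[1],u[0]])
for w in W: print(((w[:2]-o)@u).round(4),((w[:2]-o)@v).round(4))
g=grab('wrist');save(g,'w2');print(g['s'])
a=o-u*.112;print('target tab',a)
s=g['s'];Rt=R.from_quat(s['tool_rot']).as_matrix();x=Rt[:,0];print(np.degrees(np.arctan2(x[1],x[0])),(Rt.T@(np.r_[a,.15]-s['position'])*100).round(2))
E
```

```text
[[ 0.4833 -0.1889  0.07  ]
 [ 0.506  -0.2747  0.07  ]
 [ 0.7668 -0.113   0.07  ]
 [ 0.791  -0.1994  0.07  ]
 [ 0.5976 -0.1681  0.07  ]
 [ 0.6152 -0.243   0.07  ]
 [ 0.6403 -0.1767  0.07  ]
 [ 0.6491 -0.2114  0.07  ]]
L 0.2941547695189725 w 0.08876072543430717 yaw 14.908245544970159
origin [ 0.62993164 -0.19581757] mouth [ 0.59997513 -0.20379299]
-0.14 0.0444
-0.14 -0.0444
0.1536 0.0449
0.1547 -0.0449
-0.0241 0.0351
-0.0263 -0.0418
0.0149 0.0158
0.0145 -0.02
{'time': 4.3667, 'joints': array([ 1.99243108e-01,  1.88763850e-01,  1.77586954e+00,  4.07771834e-05,
        1.17134145e+00, -1.61365765e+00]), 'joint_vel': array([-0.00044531,  0.04271854,  0.03634325, -0.00135124, -0.04245592,
       -0.0006364 ]), 'tau': array([ 1.49806570e-01, -4.26140857e+01, -3.18996298e+01, -6.66787950e-03,
        4.74442095e-01, -4.25792138e-06]), 'position': array([0.49258925, 0.21965442, 0.14853542]), 'tool_rot': array([-1.20748495e-01,  9.92679158e-01,  2.38155185e-04,  2.79885291e-03]), 'force': array([0.34826994, 0.60626181, 0.09813765]), 'moment': array([ 0.01911293,  0.05126153, -0.02530232]), 'finger_force': 40.006470680236816, 'finger_gap': 0.011322901619275566}
target tab [ 0.52170167 -0.22463201]
-166.12930774277726 [  7.82 -43.83  -0.18]
```

apply_moves(moves=[0.3,-1.5,0,-0.5,0.5,-3,0,-0.5,0.65,-3.6,0,0,0.65,-3.6,0,0,0.65,-3.6,0,0,0.65,-3.6,0,0,0.65,-3.6,0,0,0.65,-3.6,0,0,0.65,-3.6,0,0,0.65,-3.6,0,0])

```text
time: 5.25
position: [0.5164, -0.1194, 0.1435]
tool_rot: [-0.129, 0.992, 0.001, -0.001]
force: [0.7, -0.5, -0.3]
finger_gap: 0.0118
finger_force: 39.9
```

apply_moves(moves=[0.65,-3.6,0,0,0.55,-3,0,0,0.4,-2,0,0,0.3,-1.3,0,0,0,-0.6,0,0,0,0,0,0,0,0,0,0,0,0,0,0,0,0,0,0,0,0,0,0])

```text
time: 6.08
position: [0.5264, -0.2232, 0.1454]
tool_rot: [-0.13, 0.991, 0.0, 0.0]
force: [-1.1, 1.0, -2.2]
finger_gap: 0.0111
finger_force: 39.9
```

```bash
python3 - <<'E'
from h import *
c=grab('wrist');save(c,'w3');s=c['s'];print(s['time'],s['position'],s['tool_rot'],s['force'],s['finger_gap'],s['joints'])
cv2.imwrite('pics/w3b.png',cv2.resize(c['im'],(800,600),interpolation=cv2.INTER_CUBIC))
E
```

```text
6.0833 [ 0.5263816  -0.22324613  0.14536114] [-1.30132440e-01  9.91496618e-01  6.19228904e-05  1.11179683e-05] [-1.10427551  1.02985904 -2.19626753] 0.011076554674483936 [-6.08695647e-01  2.64509115e-01  1.69046049e+00  1.14873824e-04
  1.18669006e+00 -2.44054013e+00]
```

View pics/w3b.png

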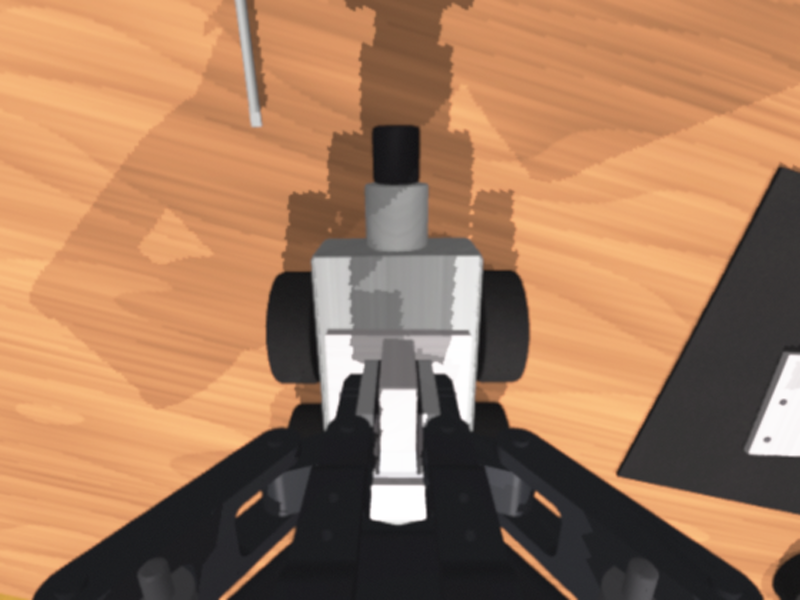

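Wrist view: the window is held with its rear edge at (327–470, 332), square over the deck, whose rear corners are at (312,255) and (482,255). I'll compute crawler pose and in-hand offset.

```bash
python3 - <<'E'
from h import *
c=load('w3');s=c['s'];g=cv2.cvtColor(c['im'],cv2.COLOR_BGR2GRAY).astype(int)
k=560/800
# sub-pixel check rows: deck edges at native row ~190, 210; window rear edge
for r in(190,205,220): 
    d=np.diff(g[r]);print(r,[(i,int(d[i])) for i in range(200,360) if abs(d[i])>35])
for u in(222,240,320,335): 
    d=np.diff(g[:,u]);print('col',u,[(i,int(d[i])) for i in range(155,250) if abs(d[i])>20])
Rt=R.from_quat(s['tool_rot']).as_matrix();p=s['position']
W=plane(c,np.array([[312,255],[482,255]])*k,.07);print('deck corners',W.round(4))
dv=(W[0]-W[1])[:2];print('w',np.hypot(*dv))
un=p[2]-.0125
V=plane(c,np.array([[327,332],[470,332]])*k,un+.006);print('win rear',V.round(4),np.hypot(*(V[0]-V[1])[:2]))
for n,A in(('deck',W),('win',V)):
    T=(A-p)@Rt;print(n,'tool frame',T.round(4),'angle',np.degrees(np.arctan2(T[1,0]-T[0,0],T[1,1]-T[0,1])).round(2))
E
```

```text
190 [(217, 48), (218, 43), (245, -36), (336, -49), (337, -63), (338, -37)]
205 [(218, 55), (219, 45), (244, -37), (334, -40), (335, -43), (336, -62), (337, -39)]
220 [(219, 54), (220, 49), (335, -62), (336, -49)]
col 222 [(178, 23), (179, 44), (180, 31)]
col 240 [(178, 28), (179, 44), (180, 27), (229, -36), (230, -34), (233, 63), (234, 50)]
col 320 [(177, 29), (178, 53), (179, 40), (230, -66), (231, -31), (233, 48), (234, 65)]
col 335 [(178, 41), (179, 33)]
deck corners [[ 0.5101 -0.2731  0.07  ]
 [ 0.4872 -0.1866  0.07  ]]
w 0.08947318530310146
win rear [[ 0.5182 -0.2524  0.1389]
 [ 0.5041 -0.1994  0.1389]] 0.05484938209605612
deck tool frame [[ 0.0286 -0.044   0.0754]
 [ 0.0284  0.0455  0.0754]] angle -0.08
win tool frame [[ 0.0154 -0.026   0.0065]
 [ 0.0154  0.0288  0.0065]] angle -0.08
```

apply_moves(moves=[0,0,0.6,-0.4,0,0,1,0,0,0,1,0,0,0,1,0,0,0,1,0,0,0,0.8,0,0,0,0.4,0,0,0,0.2,0,0,0,0,0,0,0,0,0])

```text
time: 6.97
position: [0.5265, -0.2246, 0.0856]
tool_rot: [-0.133, 0.991, -0.0, 0.0]
force: [0.2, -0.5, -0.7]
finger_gap: 0.0111
finger_force: 40.0
```

```bash
python3 - <<'E'
from h import *
c=grab('wrist');save(c,'w4');s=c['s'];print(s['time'],s['position'],s['tool_rot'],s['force'])
cc=c['im'][160:310,180:380];cv2.imwrite('pics/w4b.png',cv2.resize(cc,(800,600),interpolation=cv2.INTER_CUBIC))
g=cv2.cvtColor(c['im'],cv2.COLOR_BGR2GRAY).astype(int)
for r in(200,215,230,245,260): 
    d=np.diff(g[r]);print(r,[(i,int(d[i])) for i in range(190,370) if abs(d[i])>25])
E
```

```text
6.9667 [ 0.52652373 -0.22462948  0.08557416] [-1.32835931e-01  9.91138001e-01 -1.88494376e-04  2.04931098e-04] [ 0.16683979 -0.54031939 -0.68107768]
200 []
215 [(200, 60), (201, 54), (230, -28), (231, -36), (242, -31), (314, 30), (315, 28), (318, -35), (357, -39), (358, -72), (359, -53)]
230 [(201, 46), (202, 54), (203, 27), (327, 40), (355, -36), (356, -42), (357, -61), (358, -37)]
245 [(202, 28), (203, 61), (204, 59), (245, -51), (314, 28), (354, -49), (355, -73), (356, -56)]
260 [(204, 57), (205, 57), (253, -65), (254, -49), (263, -29), (265, 30), (291, -27), (302, 63), (303, 43), (352, -28), (353, -45), (354, -69), (355, -50)]
```

View pics/w4b.png

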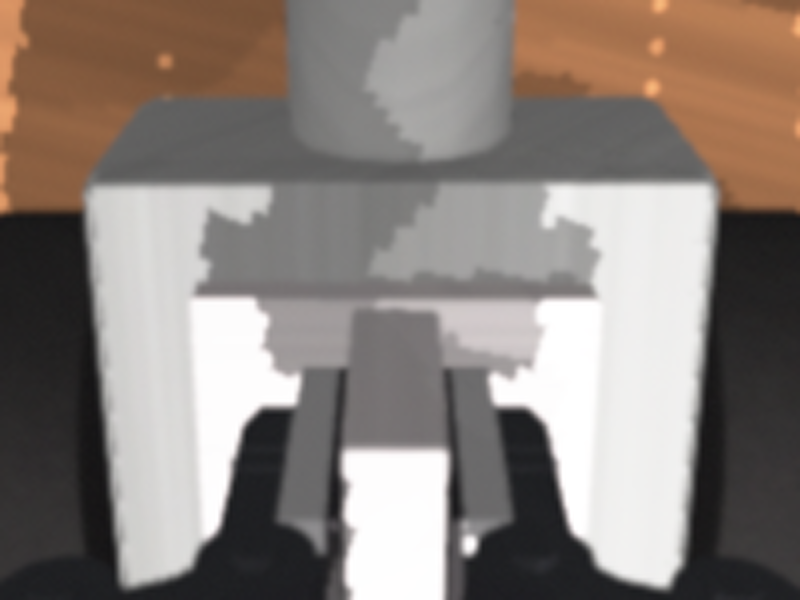

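The window (rear edge 192–602, centre 397) sits square to the deck (edges 94–709, centre 401) and about 0.6 mm to one side. I'll shift it and lower onto the deck by feel.

apply_moves(moves=[0,0.05,0.1,0,0,0,0.05,0,0,0,0.05,0,0,0,0.05,0,0,0,0.05,0,0,0,0,0,0,0,0,0,0,0,0,0,0,0,0,0,0,0,0,0])

```text
time: 7.85
position: [0.5263, -0.224, 0.0826]
tool_rot: [-0.133, 0.991, -0.0, 0.0]
force: [-0.9, 0.4, 1.7]
finger_gap: 0.0112
finger_force: 40.4
```

apply_moves(moves=[-0.2,0,0.05,0,-0.4,0,0,0,-0.4,0,0,0,-0.4,0,0,0,-0.4,0,0,0,-0.4,0,0,0,-0.4,0,0,0,-0.4,0,0,0,-0.2,0,0,0,0,0,0,0])

```text
time: 8.68
position: [0.5579, -0.2159, 0.0826]
tool_rot: [-0.133, 0.991, -0.001, 0.001]
force: [-0.2, -0.5, 5.1]
finger_gap: 0.0114
finger_force: 40.9
```

```bash
python3 - <<'E'
from h import *
c=grab('wrist');save(c,'w5');s=c['s'];print(s['time'],s['position'],s['tool_rot'],s['force'],s['moment'])
c=grab('scene');save(c,'s5')
g=cv2.cvtColor(load('w5')['im'],cv2.COLOR_BGR2GRAY).astype(int)
for r in(200,215,225,230,232,234,236,238,240): 
    d=np.diff(g[r]);print(r,[(i,int(d[i])) for i in range(190,370) if abs(d[i])>15])
E
```

```text
8.6833 [ 0.55794947 -0.21589754  0.08255507] [-1.32927581e-01  9.91125347e-01 -6.01419107e-04  6.65556148e-04] [-0.15159462 -0.50767041  5.1193541 ] [0.04522101 0.05861113 0.0522154 ]
200 [(196, 23), (197, 58), (198, 54), (200, 17), (243, -22), (244, -40), (245, -16), (287, 17), (315, 23), (316, 30), (359, -31), (360, -40), (361, -68), (362, -49)]
215 [(198, 42), (199, 58), (200, 45), (201, 23), (243, -21), (244, -42), (245, -17), (275, 17), (313, 28), (314, 28), (357, -19), (358, -46), (359, -59), (360, -57), (361, -28)]
225 [(199, 48), (200, 57), (201, 35), (202, 18), (229, -20), (230, -38), (264, 16), (328, 29), (329, 29), (356, -25), (357, -48), (358, -54), (359, -55), (360, -23)]
230 [(199, 26), (200, 60), (201, 57), (202, 17), (228, -32), (229, -35), (327, 38), (328, 31), (356, -26), (357, -45), (358, -71), (359, -53)]
232 [(199, 22), (200, 59), (201, 54), (203, 18), (227, -24), (228, -43), (229, -22), (327, 41), (328, 48), (329, 17), (355, -16), (356, -32), (357, -41), (358, -67), (359, -49)]
234 [(199, 16), (200, 54), (201, 52), (202, 19), (203, 21), (244, -21), (245, -32), (316, 20), (328, 24), (329, 21), (355, -19), (356, -35), (357, -44), (358, -65), (359, -42)]
236 [(200, 41), (201, 57), (202, 43), (203, 20), (227, 16), (244, -44), (245, -38), (262, 19), (314, 16), (315, 31), (355, -22), (356, -50), (357, -56), (358, -54), (359, -26)]
238 [(200, 30), (201, 60), (202, 58), (203, 23), (227, 17), (244, -52), (245, -31), (262, 19), (267, -22), (268, -24), (288, 24), (289, 24), (314, 28), (355, -17), (356, -54), (357, -72), (358, -54)]
240 [(200, 25), (201, 62), (202, 57), (203, 17), (227, 17), (244, -20), (245, -24), (246, -29), (247, -17), (265, -20), (266, -19), (267, -21), (288, 23), (289, 34), (290, 18), (313, 22), (314, 22), (355, -24), (356, -47), (357, -71), (358, -54)]
```

apply_moves(moves=[-0.1,0.07,-0.03,0,-0.3,0,0,0,-0.3,0,0,0,-0.3,0,0,0,-0.3,0,0,0,-0.3,0,0,0,-0.3,0,0,0,-0.1,0,0,0,0,0,0,0,0,0,0,0])

```text
time: 9.62
position: [0.5764, -0.2097, 0.0826]
tool_rot: [-0.133, 0.991, -0.0, 0.0]
force: [-1.4, -1.0, 5.7]
finger_gap: 0.0111
finger_force: 41.0
```

```bash
python3 - <<'E'
from h import *
s=arm.sense();p=np.array(s['position']);Rt=R.from_quat(s['tool_rot']).as_matrix();print(p,np.degrees(np.arctan2(-Rt[1,0],-Rt[0,0])),'F tool',(Rt.T@s['force']).round(2),'M',(Rt.T@s['moment']).round(3))
print('moved tool',(Rt.T@(p-[.5579,-.2159,.0826])).round(4))
c=grab('top');save(c,'t6')
cr=c['im'][130:235,310:450] if 0 else c['im'][125:230,305:445]
cv2.imwrite('pics/t6.png',cv2.resize(cr,(800,600),interpolation=cv2.INTER_CUBIC))
E
```

```text
[ 0.57637697 -0.20973122  0.08255377] 15.270440742881958 F tool [ 1.61 -0.62 -5.69] M [0.013 0.106 0.011]
moved tool [-0.0194  0.0011  0.0001]
```

View pics/t6.png

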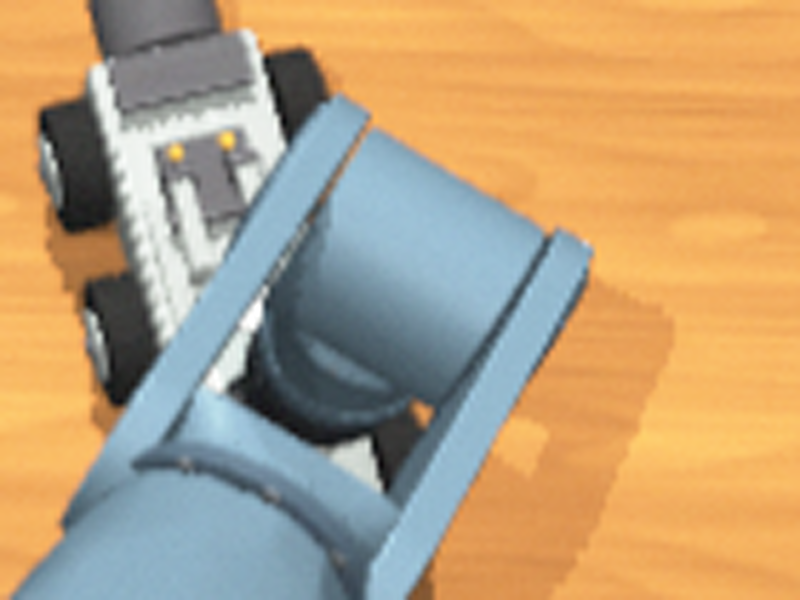

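Arm hides the bay from above; only the block and left clip at (190,210) show. I'll go on by feel.

apply_moves(moves=[-0.15,0,-0.03,0,-0.15,0,0,0,-0.15,0,0,0,-0.15,0,0,0,-0.15,0,0,0,-0.15,0,0,0,-0.1,0,0,0,0,0,0,0,0,0,0,0,0,0,0,0])

```text
time: 10.5
position: [0.585, -0.2073, 0.0825]
tool_rot: [-0.133, 0.991, -0.0, -0.001]
force: [-6.2, -0.6, 7.5]
finger_gap: 0.0113
finger_force: 41.2
```

```bash
cat > f.py <<'E'
from h import *
s=arm.sense();p=np.array(s['position']);Rt=R.from_quat(s['tool_rot']).as_matrix();print(s['time'],p.round(4),'F tool',(Rt.T@s['force']).round(2),'M',(Rt.T@s['moment']).round(3),'moved tool',(Rt.T@(p-[.5579,-.2159,.0826])).round(4),s['finger_gap'])
E
python3 - <<'E'
import f
from h import *
c=grab('scene');save(c,'s7')
q=proj(c,[[.63,-.196,.07]])[0].astype(int);print(q)
x,y=q; cr=c['im'][y-45:y+45,x-60:x+60];cv2.imwrite('pics/s7b.png',cv2.resize(cr,(800,600),interpolation=cv2.INTER_CUBIC))
E
```

```text
10.5 [ 0.585  -0.2073  0.0825] F tool [ 6.13  1.02 -7.46] M [ 0.103  0.722 -0.02 ] moved tool [-0.0284  0.0012  0.    ] 0.011281745392042717
[215 209]
```

View pics/s7b.png

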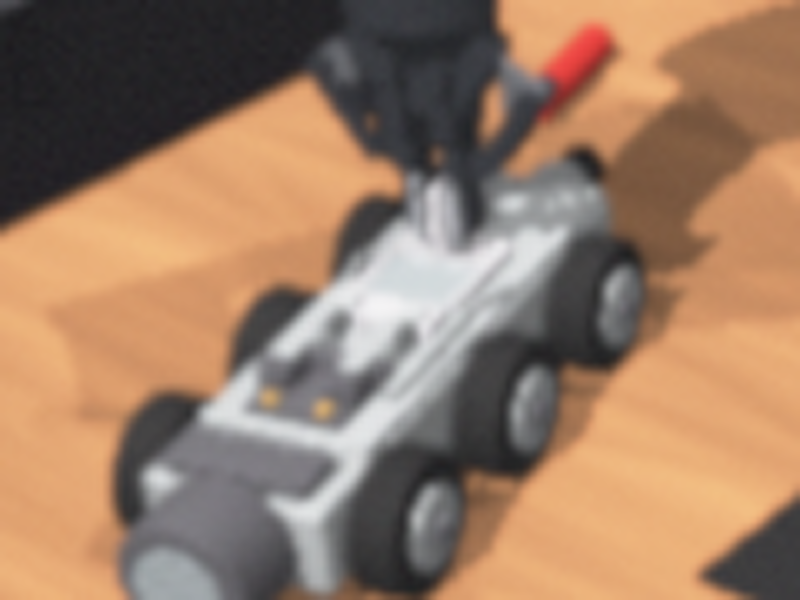

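Scene view: the window is between the rails with the bar at the clips (~(380,320)) and the grip upright. Push has begun (6 N), so I'm advancing in small steps.

apply_moves(moves=[-0.1,0,-0.02,0,-0.1,0,0,0,-0.1,0,0,0,-0.1,0,0,0,-0.1,0,0,0,0,0,0,0,0,0,0,0,0,0,0,0,0,0,0,0,0,0,0,0])

```text
time: 11.38
position: [0.5891, -0.2061, 0.0825]
tool_rot: [-0.133, 0.991, 0.0, -0.002]
force: [-8.2, -2.5, 7.1]
finger_gap: 0.0113
finger_force: 41.4
```

```bash
python3 f.py
```

```text
11.3833 [ 0.5891 -0.2061  0.0825] F tool [ 8.6  -0.29 -7.07] M [0.056 1.052 0.006] moved tool [-0.0327  0.0013 -0.    ] 0.011266733280986
```

apply_moves(moves=[-0.1,0,0,0,-0.1,0,0,0,-0.1,0,0,0,-0.1,0,0,0,-0.1,0,0,0,0,0,0,0,0,0,0,0,0,0,0,0,0,0,0,0,0,0,0,0])

```text
time: 12.22
position: [0.5948, -0.2045, 0.0825]
tool_rot: [-0.133, 0.991, -0.0, -0.001]
force: [-4.9, -0.4, 5.3]
finger_gap: 0.0115
finger_force: 41.0
```

```bash
python3 f.py
```

```text
12.2167 [ 0.5948 -0.2045  0.0825] F tool [ 4.82  0.85 -5.27] M [0.07  0.469 0.059] moved tool [-0.0386  0.0013  0.    ] 0.01150735626595586
```

apply_moves(moves=[-0.1,0,0,0,-0.1,0,0,0,-0.1,0,0,0,-0.1,0,0,0,-0.1,0,0,0,-0.1,0,0,0,-0.1,0,0,0,-0.1,0,0,0,0,0,0,0,0,0,0,0])

```text
time: 13.05
position: [0.6026, -0.2024, 0.0826]
tool_rot: [-0.133, 0.991, 0.0, -0.001]
force: [-4.9, -1.2, 6.3]
finger_gap: 0.0115
finger_force: 41.0
```

```bash
python3 f.py
```

```text
13.05 [ 0.6026 -0.2024  0.0826] F tool [ 5.1   0.15 -6.33] M [0.022 0.458 0.008] moved tool [-0.0467  0.0013 -0.    ] 0.011532972874251339
```

apply_moves(moves=[-0.1,0,0,0,-0.1,0,0,0,-0.1,0,0,0,-0.1,0,0,0,-0.1,0,0,0,0,0,0,0,0,0,0,0,0,0,0,0,0,0,0,0,0,0,0,0])

```text
time: 13.88
position: [0.6074, -0.201, 0.0826]
tool_rot: [-0.133, 0.991, 0.0, -0.001]
force: [-3.8, -0.7, 5.7]
finger_gap: 0.0113
finger_force: 41.0
```

```bash
python3 f.py
```

```text
13.8833 [ 0.6074 -0.201   0.0826] F tool [ 3.83  0.28 -5.73] M [0.088 0.438 0.005] moved tool [-0.0517  0.0013 -0.    ] 0.011303616913978236
```

apply_moves(moves=[-0.06,0,0,0,-0.06,0,0,0,-0.06,0,0,0,-0.06,0,0,0,-0.06,0,0,0,0,0,0,0,0,0,0,0,0,0,0,0,0,0,0,0,0,0,0,0])

```text
time: 14.72
position: [0.6102, -0.2003, 0.0826]
tool_rot: [-0.133, 0.991, 0.0, -0.001]
force: [-4.7, -1.1, 5.7]
finger_gap: 0.0113
finger_force: 41.0
```

```bash
python3 f.py
```

```text
14.7167 [ 0.6102 -0.2003  0.0826] F tool [ 4.81  0.21 -5.67] M [ 0.067  0.483 -0.014] moved tool [-0.0545  0.0013 -0.    ] 0.011335840011481356
```

apply_moves(moves=[-0.05,0,0,0,-0.05,0,0,0,-0.05,0,0,0,-0.05,0,0,0,-0.05,0,0,0,0,0,0,0,0,0,0,0,0,0,0,0,0,0,0,0,0,0,0,0])

```text
time: 15.55
position: [0.6133, -0.1994, 0.0826]
tool_rot: [-0.133, 0.991, -0.0, 0.0]
force: [-1.8, -0.7, 4.9]
finger_gap: 0.011
finger_force: 40.8
```

```bash
python3 f.py
```

```text
15.55 [ 0.6133 -0.1994  0.0826] F tool [ 1.94 -0.23 -4.88] M [0.089 0.126 0.039] moved tool [-0.0578  0.0013  0.    ] 0.011013935171626209
```

Push and moment dropped (4.8→1.9 N, 0.48→0.13 Nm), so both clips snapped. I'll creep toward the stop.

apply_moves(moves=[-0.05,0,0,0,-0.05,0,0,0,-0.05,0,0,0,0,0,0,0,0,0,0,0,0,0,0,0,0,0,0,0,0,0,0,0,0,0,0,0,0,0,0,0])

```text
time: 16.38
position: [0.6153, -0.1988, 0.0826]
tool_rot: [-0.133, 0.991, -0.0, 0.001]
force: [5.2, 1.8, 0.1]
finger_gap: 0.0117
finger_force: 40.2
```

```bash
python3 f.py
```

```text
16.3833 [ 0.6153 -0.1988  0.0826] F tool [-5.47  0.38 -0.08] M [ 0.03  -0.932 -0.014] moved tool [-0.0599  0.0014  0.0001] 0.011695544916401006
```

apply_moves(moves=[-0.05,0,0,0,-0.05,0,0,0,0,0,0,0,0,0,0,0,0,0,0,0,0,0,0,0,0,0,0,0,0,0,0,0,0,0,0,0,0,0,0,0])

```text
time: 17.22
position: [0.6154, -0.1988, 0.0826]
tool_rot: [-0.133, 0.991, 0.0, -0.0]
force: [-1.8, 0.7, 3.8]
finger_gap: 0.0113
finger_force: 40.6
```

```bash
python3 f.py; python3 - <<'E'
from h import *
c=grab('scene');save(c,'s8');x,y=215,209
cr=c['im'][y-25:y+35,x-50:x+30];cv2.imwrite('pics/s8b.png',cv2.resize(cr,(800,600),interpolation=cv2.INTER_CUBIC))
E
```

```text
17.2167 [ 0.6154 -0.1988  0.0826] F tool [ 1.57  1.2  -3.83] M [-0.045  0.015 -0.061] moved tool [-0.06    0.0014  0.    ] 0.0112657585237468
```

View pics/s8b.png

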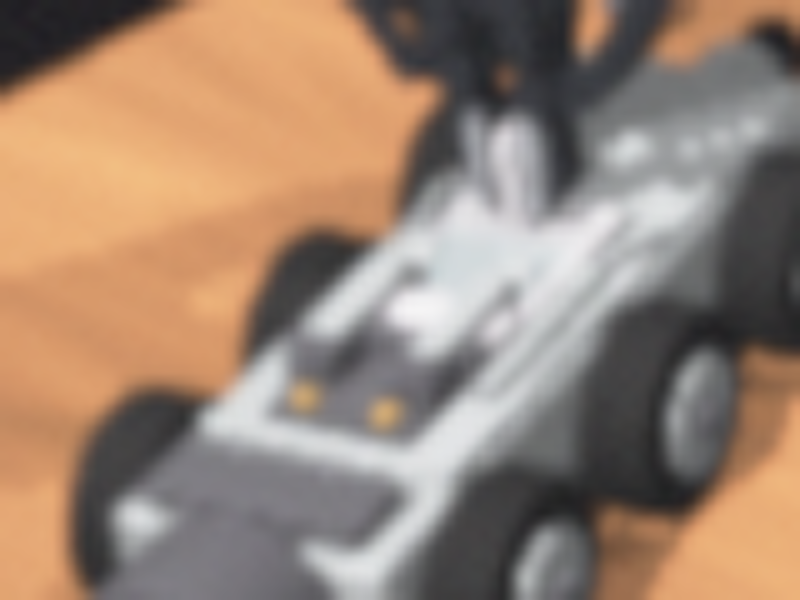

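Scene crop: clip noses at (410,270) and (510,292) sit behind the white bar (420,305) on the glass side, and the bar is against the block. The last 1 mm of command moved it only 0.1 mm, so it is home at the stop with light force. Releasing.

apply_moves(moves=[0,0,0,0,0,0,0,0,0,0,0,0,0,0,0,0,0,0,0,0,0,0,0,0,0,0,0,0,0,0,0,0,0,0,0,0,0,0,0,0], jaw=3.5)

```text
time: 18.1
position: [0.6157, -0.1988, 0.0826]
tool_rot: [-0.133, 0.991, -0.0, 0.0]
force: [0.2, 0.0, 0.3]
finger_gap: 0.0351
finger_force: 0.0
```

apply_moves(moves=[0,0,-0.3,0,0,0,-0.7,0,0,0,-1,0,0,0,-2,0,0,0,-2,0,0,0,-2,0,0,0,-2,0,0,0,-2,0,0,0,0,0,0,0,0,0])

```text
time: 18.93
position: [0.6167, -0.1993, 0.2052]
tool_rot: [-0.133, 0.991, -0.001, 0.002]
force: [0.5, 0.2, -0.6]
finger_gap: 0.0349
finger_force: 0.0
```

apply_moves(moves=[1.5,0,0,0,3,0,-1,0,3,0,-1,0,3,0,-1,0,3,0,-1,0,3,0,0,0,1.5,0,0,0,0,0,0,0,0,0,0,0,0,0,0,0])

```text
time: 19.77
position: [0.4424, -0.2459, 0.2421]
tool_rot: [-0.133, 0.991, 0.0, -0.0]
force: [0.3, 0.5, -0.5]
finger_gap: 0.0349
finger_force: 0.0
```

```bash
python3 f.py; python3 - <<'E'
from h import *
c=grab('wrist');save(c,'w9')
w=grab('top');save(w,'t9')
g=grab('scene');save(g,'s9')
a=cv2.resize(g['im'][180:246,170:248],(400,338),interpolation=cv2.INTER_CUBIC)
b=cv2.resize(w['im'][125:191,310:388],(400,338),interpolation=cv2.INTER_CUBIC)
d=cv2.resize(c['im'],(348,261))
o=np.zeros((600,800,3),np.uint8);o[:338,:400]=a;o[:338,400:]=b;o[338:599,:348]=d;cv2.imwrite('pics/fin.png',o)
E
```

```text
19.7667 [ 0.4424 -0.2459  0.2421] F tool [-0.47  0.44  0.55] M [-0.001  0.04  -0.012] moved tool [ 0.1194  0.0015 -0.1595] 0.034870629958534016
```

View pics/fin.png

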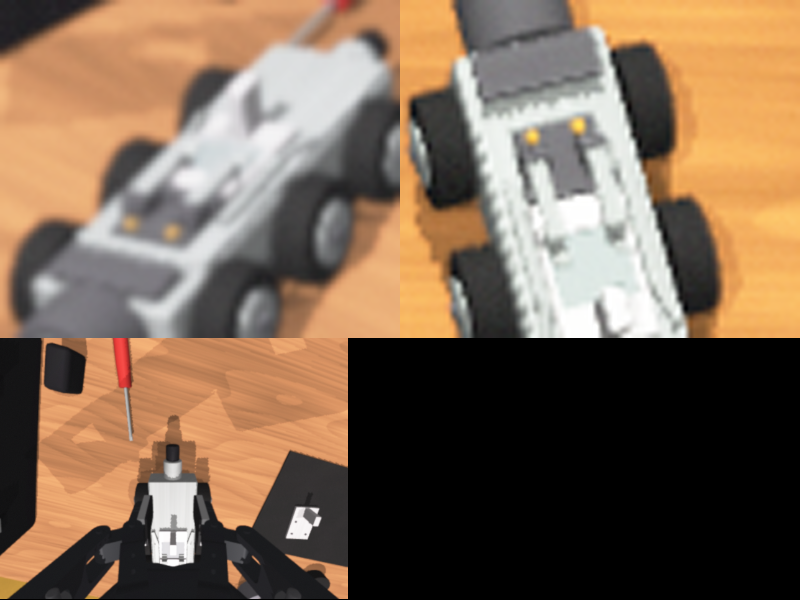

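The top view (upper right) shows the bar at (570,210) touching the stop block. Both clip toes lie behind it on the glass at ~(550,240) and (615,230). The gripper is clear, so I'm handing in.

```bash
python3 -c "
from cell import arm
print(arm.hand_in())"
```

```text
the job is handed in; nothing more can be done
None
```

The window is home in the bay with both clips snapped onto the glass behind the bar and the gripper clear; tool force readings between moves stayed below about 12 N, and I handed the job in at about 20 s of the 48 s (no verdict was returned).

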